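# Lay the tilting surgery board flat

### The job

The operation is over: lay the tilted surgery board flat for the next patient. Press the red tab of its ratchet pawl down until the pawl snaps over and stays clear of the toothed wheel, then push the raised end of the board down, steadily and without slamming or forcing it, until the board lies fully on its rests. Do not lift the board, leave the pawl free, and leave everything else on the table where it stands.

Things in the scene. Friction and masses are not known exactly. Their poses are not given: they have to be found in the camera images.
- stand: Fixed aluminium stand of the surgery board, 450 mm long. Origin on the table top under its middle; z up, x across the board, y along it from the hinge to the end that is raised. Hinge along x at y -190, z 70 mm. Beside the hinge, on +x: a toothed wheel (radius 61 mm, x 128 to 139) and a blue plate for the pawl (x 147 to 170, y -160 to -104, up to z 146); on -x a black drum out to x -162 mm.
- board (a joint): Tilt of the board, rad: 0 = flat on its rubber rests, positive = its +y end (stand's frame) raised; starts at 0.30 to 0.56, stops at 0.70. A spring balances it and the hinge is stiff, so it stays where it is left. With the pawl in the teeth it sinks at most 0.25 rad until a tooth catches, then holds; with the pawl free, 3 to 6 N at the raised end push it down.
- board_end (a point): Point on the top of the board's steel deck, midway across, 420 mm past the hinge, 10 mm from the raised edge; its z axis is normal to the deck. The deck is 220 mm wide and runs from 10 mm behind the hinge to 430 mm past it; flat, its top is 88 mm above the table. Side lips 9 mm high, 6 mm wide. A dark 3 mm mat covers 50 to 320 mm past the hinge; the rest is bare steel.
- board_hinge (a point): Middle of the board's hinge axis (this point's x axis), 18 mm below the plane of the deck's top.
- pawl (a joint): Rocker pawl, rad: 0 to 0.15 = nose in the teeth of the wheel (depending on where it meets a tooth), 0.45 = swung clear. An over-centre spring holds it in either place: press the red tab down past about 0.23 (about 4 N) and it snaps to 0.45 by itself and stays.
- pawl_pad (a point): Middle of the top of the pawl's red ribbed tab, 40 (x) by 32 (y) by 6 mm. In the stand's frame x 150, y -70 mm; it starts 142 to 151 mm above the table, snaps over when pressed below about 137 mm and stops at 123 mm. Nothing stands above or below it; the nearest board edge is 40 mm off in -x. The pawl's pivot runs along the stand's x at y -130, z 135 mm.
- purple_bottle: Loose spray bottle with purple liquid and white trigger head, 86 mm across, 231 mm tall, beyond the raised end of the board. Origin under its middle.
- pink_bottle: Loose spray bottle with pink liquid, same size, beyond the hinge end of the board. Origin under its middle.
- artery_clamp: Loose steel artery clamp with brass finger rings, 140 mm long, 6 mm high, lying beyond the hinge end of the board. Origin under its middle.
- tape_roll: Loose purple tape roll lying flat, 84 mm across, 26 mm high, on the far side of the board. Origin under its middle.
- swab_jar: Loose glass jar with steel cap, 68 mm across, 95 mm tall, on the far side of the board. Origin under its middle.
- wash_bowl: Loose white bowl, 190 mm across, 60 mm high, at the right. Origin under its middle.
- foam_bolster: Loose orange half-round bolster, 300 mm long, 75 mm wide, 62 mm high, at the left. Origin under its middle.

How it is judged:
By the outcome, as a careful person would: the job done as asked, in the order asked, and still so for the second after the job is handed in, with the robot touching nothing.
It also fails if it takes over 42 s, if anything falls off the work surface, if the arm or the gripper's body presses on something with over 40 N, if the wrist force passes 120 N, or if a joint passes its speed limit or range.

### The arm

A 6-joint arm with a two-finger parallel gripper is mounted at the origin on the work surface. World frame = base frame: x ahead of the robot, y to its left, z up, the work surface at z = 0. Lengths are in m, angles in rad, forces in N, time in s.
With the tool pointing down it reaches from about 0.3 to 0.875 m from the base axis. Payload 6.4 kg.
Tool frame: the origin (TCP) lies on the front face of the gripper's body, between the roots of the fingers; the fingertips stand 73 mm ahead of it and the grasp point (between the pads) lies ctrl.pinch_z ahead of it (ctrl.pinch_z is the distance from the TCP to the grasp point, in m); z points along the fingers, x is the direction in which the jaws open and shut, and the axes are right-handed (so a half turn about z gives the same grasp; the last joint's range is limited). The gripper opens to 85 mm and grips with 20 to 120 N. Pads are 22 mm wide; open, the fingers measure 114 mm over their backs; the gripper's body (76 mm by 85 mm) begins 54 mm behind the grasp point. The pads swing forward as they close: fully open they stand 13 mm farther back than shut.
Start: joints at [0.98, 0.181, 1.607, -0, 1.354, -0.206], TCP at [0.216, 0.533, 0.304] pointing down, gripper open.
Joint ranges: [-2.99, 2.99], [-0.89, 2.07], [0.3, 2.58], [-1.14, 4.28], [0, 2.63], [-3.12, 3.12]. Speed limits (rad/s): [2.57, 2.57, 3.01, 3.14, 3.14, 3.14].

### API

Orientations are given as a unit quaternion [w, x, y, z].
In Python, from bench import ctrl gives the robot as it stands.
- The arm moves only by the tool move_arm, never from a script. Its argument "rows" is text: rows parted by semicolons, each of 7 numbers parted by spaces: the shift along the tool's x, y, z in cm, then the turn, a rotation vector about the tool's x, y, z in degrees, then the opening, from 0 (shut) to 1 (fully open). In form: x y z rx ry rz grip; .... A call has 1 to 20 rows; each row shifts and turns the commanded pose from where the row before left it, along the tool's axes as they then stand; what a row does not reach is not made up. A row lasts 1/10 s, in which the tool goes at most 50 mm and 8.59 degrees, less where a joint would pass 70% of its speed; a pose out of reach is approached as far as the arm can. A call with a gripper value outside its range is refused whole. The fingers move at their own pace and stop on an object; the grip force is fixed at half the most. Time passes only in rows, so rows that do not move let the fingers close. It gives the time, the measured TCP pose, the force and the opening at its end, in the units of the state.
- ctrl.get_obs(): the state, without advancing time (a new reading comes with each control period).
- ctrl.camera(name): name is "side" or "top" or "wrist"; returns a dict with "color" (420x560x3 uint8, blue, green, red), "fx", "fy", "cx", "cy" (pixels), "k1" (the pictures are not rectified: a ray, as slopes to the right and down, at radius r is drawn at 1 + k1 r^2 times it, then the intrinsics apply), "rvec" (rotation vector, rad) and "tvec" (3), from world to camera coordinates, as OpenCV has them. Camera axes: x right, y down, z forward; pixel columns grow to the right and rows downward; lengths in m; the calibration is good to about 2 mm. A picture is of the moment at which its call begins. There is no depth.
- ctrl.hand_in(): hands the job in, once; it reports no verdict.
Trained networks look in the newest picture that a camera, given by its name, has taken for a name from the list of things; names that differ only in an ending like _2 or _b are one class to them, and where a whole thing is asked for, a point or a joint stands for the part that bears it (a point fixed in the world has none). Each returns a list of dicts, best first, with "confidence" (0 to 1); they miss things now and then, are a little off and sometimes report something else, mostly with a low value. They report only what shows in the picture. A call takes as long as a camera call.
- ctrl.look_for(camera, query): "bbox" ([left, top, right, bottom] in pixels, round what is visible of it).
- ctrl.trace(camera, query): "region" (420x560 bool, what is visible of it) and "bbox" ([left, top, right, bottom] in pixels, round what is visible of it).
The state is a dict: "time_s": time; "q": joint angles; "dq": joint speeds; "joint_efforts": joint torques, N m; "eef_pos": TCP position; "eef_rot": TCP orientation; "wrist_force": force on the tool from outside, world axes, zero at the start; "torque": the same for the moment, N m; "opening": opening from 0.0 (shut) to 1.0 (fully open).
Only numpy, scipy, OpenCV 4.12 (cv2) and the standard library are available. Lean on these libraries where they do the work, as an engineer would, in place of code of your own. Each camera call takes 0.05 s, during which the arm holds its last target.

## Working session

There is one attempt and no reset: what is moved stays moved. The work goes in short steps, Python scripts to look and compute and a tool call to move; the robot and the scene stay as the last step left them, time stands still between calls to the robot, and variables do not carry over. Pictures are saved under pics/ and viewed, and the job is handed in when it is done.

Besides the shell and the picture viewer there is one more tool, called after ">>>" as name(argument=value, ...) on one line, values as JSON. move_arm: Moves the arm, as the interface text tells. Its arguments: {"type":"object","properties":{"rows":{"type":"string"}},"required":["rows"]}

```bash
mkdir -p pics; ls
cat > h.py <<'E'
from bench import ctrl
import numpy as np, cv2, pickle
def snap(n,f):
    c=ctrl.camera(n); cv2.imwrite('pics/'+f,c['color']); pickle.dump(c,open('pics/'+n+'.pkl','wb')); return c
def K(c): return np.array([[c['fx'],0,c['cx']],[0,c['fy'],c['cy']],[0,0,1.]])
def D(c): return np.array([c['k1'],0,0,0,0.])
def proj(c,P):
    return cv2.projectPoints(np.asarray(P,float).reshape(-1,3),np.array(c['rvec'],float),np.array(c['tvec'],float),K(c),D(c))[0].reshape(-1,2)
def ray(c,uv):
    p=cv2.undistortPoints(np.array(uv,float).reshape(-1,1,2),K(c),D(c)).reshape(-1,2)
    R=cv2.Rodrigues(np.array(c['rvec'],float))[0]; t=np.array(c['tvec'],float).ravel()
    d=np.c_[p,np.ones(len(p))]@R; return -R.T@t, d/np.linalg.norm(d,axis=1)[:,None]
E
python3 - <<'E'
from h import *
o=ctrl.get_obs(); print(o['time_s'],o['eef_pos'],o['eef_rot'],o['opening'],ctrl.pinch_z)
for n in ['side','top','wrist']:
    c=snap(n,n+'0.png'); print(n,ray(c,[[280,210]]))
    for q in ['pawl_pad','board_end','board_hinge','board','stand','pawl']:
        try: print(q,[(np.round(d['bbox']).tolist(),round(d['confidence'],2)) for d in ctrl.look_for(n,q)[:2]])
        except Exception as e: print(q,e)
print(ctrl.get_obs()['time_s'])
E
```

```text
pics
0.0 [0.21556517 0.53260898 0.30298236] [ 3.31426525e-04  8.29260393e-01  5.58861752e-01 -7.95909172e-04] 1.001407190189967 0.0539
side (array([-0.2552083 ,  1.02949519,  1.44049056]), array([[ 0.41478266, -0.56155147, -0.71597157]]))
pawl_pad [([271.0, 158.0, 301.0, 176.0], 0.48)]
board_end [([233.0, 165.0, 335.0, 209.0], 0.94), ([230.0, 187.0, 251.0, 205.0], 0.6)]
board_hinge [([232.0, 161.0, 339.0, 214.0], 0.94)]
board [([234.0, 158.0, 339.0, 211.0], 0.66)]
stand [([227.0, 157.0, 336.0, 268.0], 0.6), ([232.0, 160.0, 340.0, 212.0], 0.32)]
pawl [([205.0, 191.0, 221.0, 220.0], 0.58), ([272.0, 159.0, 301.0, 174.0], 0.53)]
top (array([0.40193988, 0.00242302, 1.27987042]), array([[ 0.08398092, -0.01084286, -0.99640837]]))
pawl_pad [([327.0, 157.0, 368.0, 176.0], 0.72), ([380.0, 184.0, 438.0, 212.0], 0.17)]
board_end [([225.0, 150.0, 381.0, 255.0], 0.84), ([223.0, 149.0, 383.0, 270.0], 0.41)]
board_hinge [([226.0, 149.0, 381.0, 256.0], 0.86)]
board [([378.0, 182.0, 436.0, 215.0], 0.75), ([225.0, 149.0, 381.0, 256.0], 0.59)]
stand [([226.0, 149.0, 382.0, 269.0], 0.84), ([283.0, 125.0, 304.0, 150.0], 0.46)]
pawl [([323.0, 154.0, 367.0, 176.0], 0.89), ([281.0, 125.0, 304.0, 151.0], 0.49)]
wrist (array([0.14978976, 0.55905383, 0.37342119]), array([[ 0.26722749, -0.10020474, -0.95840935]]))
pawl_pad []
board_end []
board_hinge []
board []
stand []
pawl []
1.05
```

Run:
```python
import cv2
for n in ['side','top']:
    im=cv2.imread(f'pics/{n}0.png'); 
    cv2.imwrite(f'pics/{n}0z.png',cv2.resize(im[110:290,180:400] if n=='side' else im[110:290,200:420],None,fx=3.3,fy=3.3,interpolation=cv2.INTER_CUBIC))
```

```text
(no output)
```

View pics/top0.png

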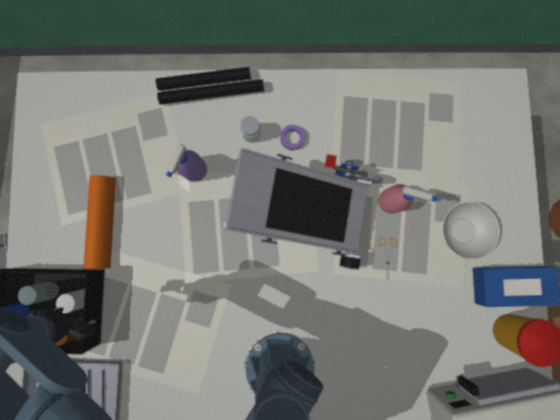

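View pics/side0.png

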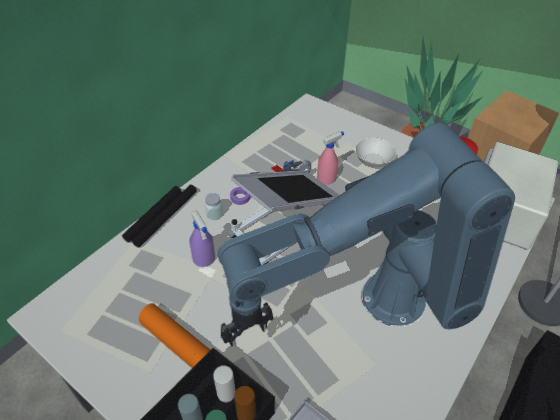

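View pics/top0z.png

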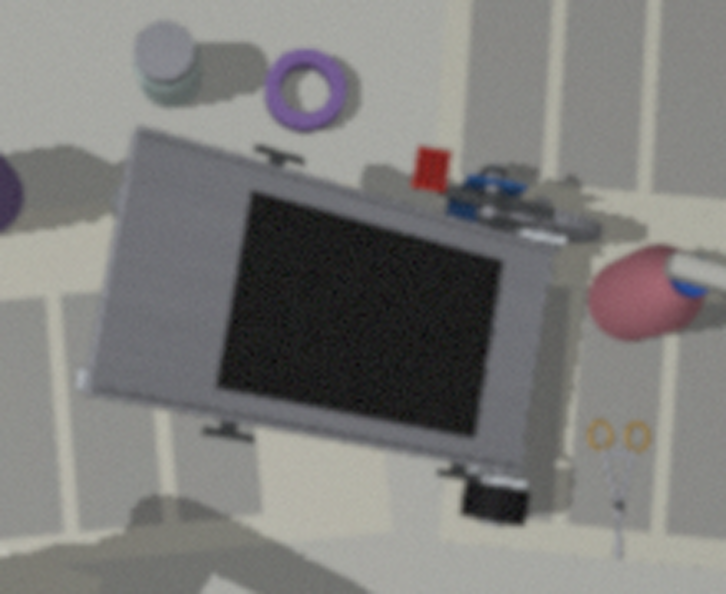

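View pics/side0z.png

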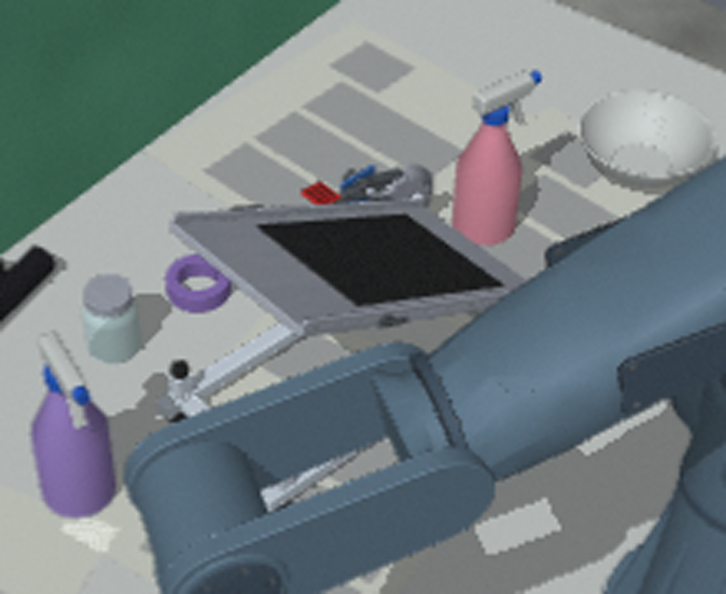

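```bash
cat > fit.py <<'E'
from h import *
from scipy.optimize import least_squares
T=pickle.load(open('pics/top.pkl','rb'));S=pickle.load(open('pics/side.pkl','rb'))
zt=lambda u,v:(200+u/3.3-.35,110+v/3.3-.35)
zs=lambda u,v:(180+u/3.3-.35,110+v/3.3-.35)
mt=[zt(255,192),zt(218,388),zt(475,437),zt(502,262)]
ms=[zs(258,226),zs(357,305),zs(505,284),zs(408,214)]
ct=[zt(140,130),zt(93,390)]; cs=[zs(172,218),zs(300,333)]
pt=[zt(432,170)];ps=[zs(321,193)]
def Rz(a): return np.array([[np.cos(a),-np.sin(a),0],[np.sin(a),np.cos(a),0],[0,0,1]])
def world(p,P): return np.asarray(P)@Rz(p[2]).T+np.array([p[0],p[1],0])
def deck(t,x,s,h=0): # h above deck top
    c,sn=np.cos(t),np.sin(t); n=.018+h
    return [x,-.19+s*c-n*sn,.07+s*sn+n*c]
def pts(p):
    t,w,zp=p[3],p[4],p[5]
    m=[deck(t,w,.32,.003),deck(t,-w,.32,.003),deck(t,-w,.05,.003),deck(t,w,.05,.003)]
    c=[deck(t,.11,.43,.006),deck(t,-.11,.43,.006)]
    return world(p,m),world(p,c),world(p,[[.15,-.07,zp]])
def res(p):
    m,c,q=pts(p)
    return np.r_[(proj(T,m)-mt).ravel(),(proj(S,m)-ms).ravel(),(proj(T,c)-ct).ravel(),(proj(S,c)-cs).ravel(),(proj(T,q)-pt).ravel(),(proj(S,q)-ps).ravel()]
if __name__=='__main__':
    r=least_squares(res,[.5,-.02,-.2,.4,.09,.146],loss='soft_l1')
    p=r.x; print(p); print(np.round(r.fun.reshape(-1,2),1).tolist()); m,c,q=pts(p)
    print('pad',q,'end',world(p,[deck(p[3],0,.42)]),'corners',c,'hinge',world(p,[[0,-.19,.07]]))
    # triangulate pad
    a=[ray(T,pt),ray(S,ps)]; A=sum(np.eye(3)-np.outer(d[0],d[0]) for o,d in a); b=sum((np.eye(3)-np.outer(d[0],d[0]))@o for o,d in a); print('pad tri',np.linalg.solve(A,b))
E
python3 fit.py
python3 - <<'E'
from h import *
o=ctrl.get_obs();print(o['q'],o['wrist_force'])
E
```

```text
[ 0.51065535 -0.06899601 -0.19522365  0.46011554  0.08351834  0.14744227]
[[-1.0, -0.4], [-0.7, -0.8], [0.3, 0.1], [0.9, -0.0], [0.0, 0.2], [0.3, 0.2], [0.1, -0.2], [0.2, -0.2], [-0.3, -1.5], [-2.1, 1.1], [0.1, 0.1], [1.8, -1.5], [0.5, -0.3], [0.6, 0.2]]
pad [[ 0.64422698 -0.1667642   0.14744227]] end [[0.54524839 0.10594411 0.27262971]] corners [[0.65438014 0.09078177 0.28244623]
 [0.43855919 0.13345868 0.28244623]] hinge [[ 0.47379802 -0.25538683  0.07      ]]
pad tri [ 0.6439337  -0.16408501  0.15035502]
[ 9.79695054e-01  1.80783928e-01  1.60698747e+00 -1.85569916e-05
  1.35380673e+00 -2.06273534e-01] [-0.67362141  0.12999119 -0.61553719]
```

>>> move_arm(rows="0 0 -4 0 0 0 0; -1 1.4 -4 0 0 0 0; -2 2.8 -4 0 0 0 0; -2.8 3.83 0 0 0 0 0; -2.8 3.83 0 0 0 0 0; -2.8 3.83 0 0 0 0 0; -2.8 3.83 0 0 0 0 0; -2.8 3.83 0 0 0 0 0; -2.8 3.83 0 0 0 0 0; -2.8 3.83 0 0 0 0 0; -2.8 3.83 0 0 0 0 0; -2.8 3.83 0 0 0 0 0; -2.8 3.83 0 0 0 0 0; -2.8 3.83 0 0 0 0 0; -2.8 3.83 0 0 0 0 0; -2.8 3.83 0 0 0 0 0; -2.8 3.83 0 0 0 0 0; -2.8 3.83 0 0 0 0 0; -2.8 3.83 0 0 0 0 0; 0 0 0 0 0 0 0")

```text
time_s: 3.05
eef_pos: [0.6437, -0.1598, 0.4189]
eef_rot: [-0.001, 0.831, 0.557, -0.001]
wrist_force: [-1.1, 0.9, -1.4]
opening: 0.005
```

Run:
```python
from h import *
from fit import Rz
c=snap('wrist','w1.png')
for q in ['pawl_pad','pawl']: print(q,[(np.round(d['bbox']).tolist(),round(d['confidence'],2)) for d in ctrl.look_for('wrist',q)[:2]])
im=c['color'].astype(int); m=(im[...,2]>110)&(im[...,1]<60)&(im[...,0]<60)
ys,xs=np.nonzero(m); print(len(xs),xs.mean(),ys.mean(),xs.min(),xs.max(),ys.min(),ys.max())
for z in(.145,.15):
  o,d=ray(c,[[xs.mean(),ys.mean()]]); print(o+d[0]*(z-o[2])/d[0][2])
print(ctrl.get_obs()['eef_pos'])
```

```text
pawl_pad [([159.0, 163.0, 294.0, 209.0], 0.74)]
pawl [([163.0, 160.0, 295.0, 211.0], 0.97), ([450.0, 160.0, 532.0, 219.0], 0.67)]
1038 276.3044315992293 182.09344894026975 257 295 161 204
[ 0.64479776 -0.16254175  0.145     ]
[ 0.6438255  -0.16211794  0.15      ]
[ 0.64225052 -0.15434122  0.42124012]
```

View pics/w1.png

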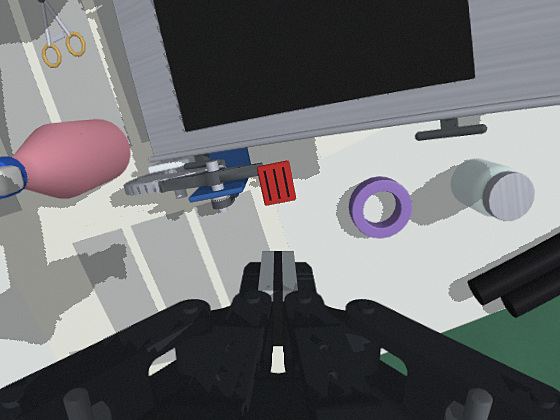

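>>> move_arm(rows="-0.4 0.5 3 0 0 0 0; -0.35 0.45 4 0 0 0 0; 0 0 4 0 0 0 0; 0 0 4 0 0 0 0; 0 0 2 0 0 0 0; 0 0 0.5 0 0 0 0; 0 0 0 0 0 0 0; 0 0 0 0 0 0 0")

```text
time_s: 4.0
eef_pos: [0.6493, -0.1646, 0.2494]
eef_rot: [0.002, 0.829, 0.559, 0.001]
wrist_force: [0.9, -0.5, -0.4]
opening: 0.001
```

Run:
```python
from h import *
c=snap('wrist','w2.png'); print(ctrl.get_obs()['eef_pos'],ctrl.get_obs()['wrist_force'])
```

```text
[ 0.64933299 -0.16481527  0.24955778] [ 0.26729678 -0.08951865 -0.44392558]
```

View pics/w2.png

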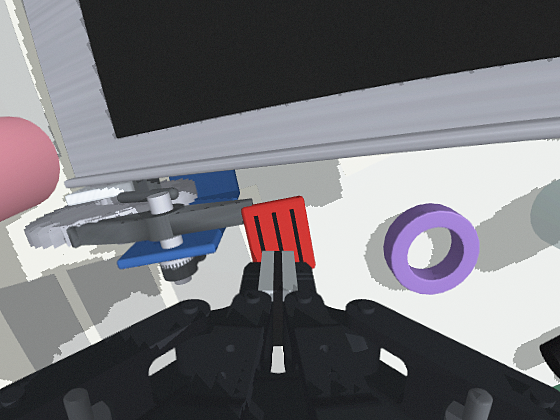

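>>> move_arm(rows="0 0 1 0 0 0 0; 0 0 1 0 0 0 0; 0 0 0.4 0 0 0 0; 0 0 0.4 0 0 0 0; 0 0 0.3 0 0 0 0; 0 0 0.3 0 0 0 0; 0 0 0.3 0 0 0 0")

```text
time_s: 4.75
eef_pos: [0.6483, -0.1651, 0.2093]
eef_rot: [0.0, 0.829, 0.559, -0.0]
wrist_force: [0.1, -0.1, -0.6]
opening: -0.002
```

>>> move_arm(rows="0 0 0.3 0 0 0 0; 0 0 0.3 0 0 0 0; 0 0 0.3 0 0 0 0; 0 0 0.2 0 0 0 0; 0 0 0 0 0 0 0; 0 0 0 0 0 0 0")

```text
time_s: 5.35
eef_pos: [0.6484, -0.1653, 0.2003]
eef_rot: [0.001, 0.829, 0.559, -0.0]
wrist_force: [-3.8, 0.6, 8.7]
opening: 0.003
```

Run:
```python
from h import *
c=snap('wrist','w3.png'); print(ctrl.get_obs()['eef_pos'],ctrl.get_obs()['wrist_force'])
```

```text
[ 0.64839936 -0.16534244  0.20031288] [-4.24121232  0.49400489  8.21288788]
```

View pics/w3.png

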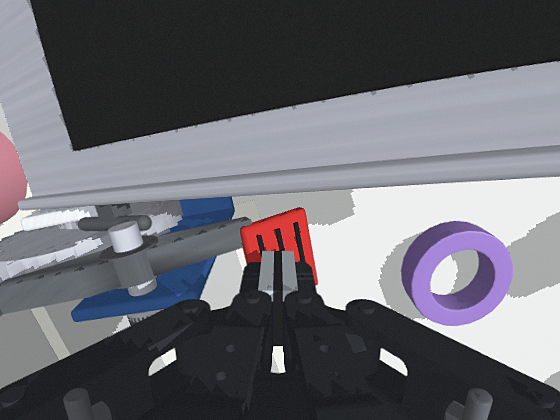

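>>> move_arm(rows="0 0 -0.5 0 0 0 0; 0 0 -1 0 0 0 0; 0 0 -2 0 0 0 0; 0 0 -3 0 0 0 0; 0 0 -3 0 0 0 0; 0 0 0 0 0 0 0; 0 0 0 0 0 0 0")

```text
time_s: 6.1
eef_pos: [0.6487, -0.165, 0.2952]
eef_rot: [0.001, 0.829, 0.559, 0.001]
wrist_force: [1.0, 0.6, -0.7]
opening: 0.003
```

Run:
```python
from h import *
c=snap('wrist','w4.png'); print(ctrl.get_obs()['eef_pos'],ctrl.get_obs()['wrist_force'])
s=snap('side','s4.png'); cv2.imwrite('pics/s4z.png',cv2.resize(s['color'][130:250,200:380],None,fx=4,fy=4,interpolation=cv2.INTER_CUBIC))
```

```text
[ 0.64817501 -0.16479559  0.29363725] [ 0.09365801 -0.47009675 -0.50296942]
```

View pics/w4.png

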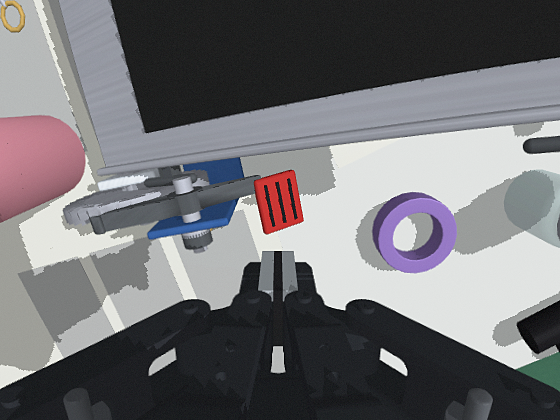

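View pics/s4z.png

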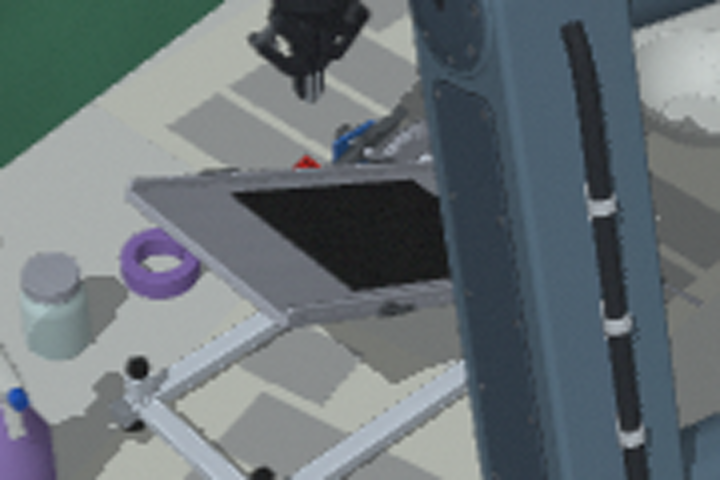

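Run:
```python
from h import *
c=pickle.load(open('pics/wrist.pkl','rb'))
im=c['color'].astype(int); m=(im[...,2]>110)&(im[...,1]<60)&(im[...,0]<60)
cs=max(cv2.findContours(m.astype(np.uint8),0,2)[0],key=cv2.contourArea); print(cv2.minAreaRect(cs))
for z in(.123,.135,.148): print(z,proj(c,[.644,-.164,z]))
```

```text
((279.0882568359375, 201.35293579101562), (56.025726318359375, 43.17134094238281), 75.96376037597656)
0.123 [[277.07977995 201.55886604]]
0.135 [[277.0607358  206.31014798]]
0.148 [[277.03793525 212.00315479]]
```

>>> move_arm(rows="0 0 -3.5 0 0 0 0; 0 0 -4 0 0 0 0; 0.6 -0.7 -3.5 0 0 0 0; 2.5 -2.6 0 0 0 0 0; 2.5 -2.6 0 0 0 0 0; 2.5 -2.6 0 0 0 0 0; 2.5 -2.6 0 0 0 0 0; 2.5 -2.6 0 0 0 0 0; 2.5 -2.6 0 0 0 0 0; 2.5 -2.8 0 0 0 0 0; 0 0 1.5 0 0 0 0; 0 0 1.5 0 0 0 0; 0 0 0 0 0 0 0; 0 0 0 0 0 0 0")

```text
time_s: 7.6
eef_pos: [0.5393, 0.0736, 0.3724]
eef_rot: [-0.001, 0.83, 0.558, -0.001]
wrist_force: [0.6, -0.1, -0.7]
opening: 0.003
```

Run:
```python
from h import *
c=snap('wrist','w5.png'); print(ctrl.get_obs()['eef_pos'],ctrl.get_obs()['wrist_force'])
s=snap('side','s5.png')
```

```text
[0.53964713 0.07352484 0.37325376] [0.62314035 0.07618479 0.2902113 ]
```

View pics/w5.png

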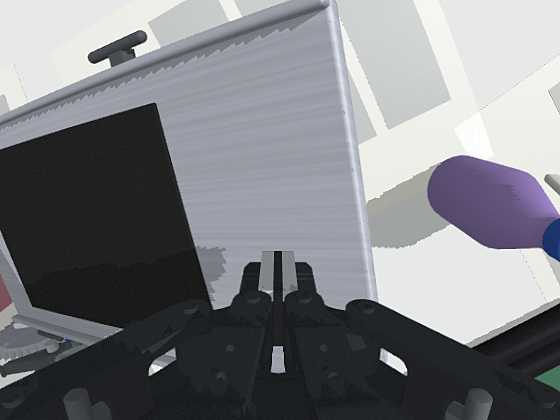

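View pics/s5.png

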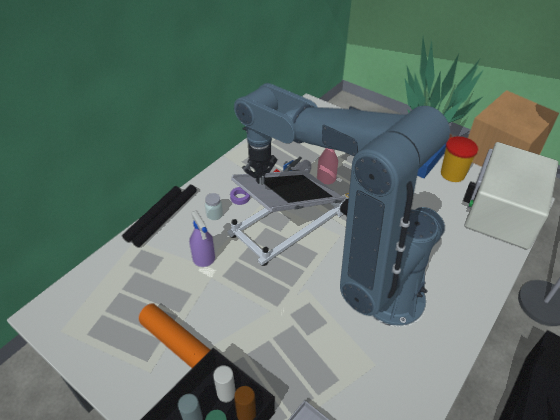

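>>> move_arm(rows="0 0 1 0 0 0 0; 0 0 1 0 0 0 0; 0 0 0.5 0 0 0 0; 0 0 0.3 0 0 0 0; 0 0 0.2 0 0 0 0; 0 0 0.2 0 0 0 0; 0.05 0 0.2 0 0 0 0; 0.1 0 0.2 0 0 0 0; 0.1 0 0.2 0 0 0 0; 0.1 0 0.2 0 0 0 0; 0.1 0 0.2 0 0 0 0; 0.1 0 0.2 0 0 0 0")

```text
time_s: 8.9
eef_pos: [0.5413, 0.0799, 0.3299]
eef_rot: [-0.0, 0.829, 0.559, 0.0]
wrist_force: [-1.5, -0.5, 3.5]
opening: 0.0
```

>>> move_arm(rows="0.14 -0.03 0.3 0 0 0 0; 0.14 -0.03 0.3 0 0 0 0; 0.14 -0.03 0.3 0 0 0 0; 0.14 -0.03 0.3 0 0 0 0; 0.14 -0.03 0.3 0 0 0 0; 0.14 -0.03 0.3 0 0 0 0; 0.13 -0.02 0.3 0 0 0 0; 0.13 -0.02 0.3 0 0 0 0; 0.13 -0.02 0.3 0 0 0 0; 0.13 -0.02 0.3 0 0 0 0")

```text
time_s: 9.9
eef_pos: [0.5441, 0.0934, 0.2996]
eef_rot: [0.0, 0.829, 0.559, 0.0]
wrist_force: [0.5, 0.9, 3.9]
opening: 0.006
```

>>> move_arm(rows="0.12 -0.02 0.3 0 0 0 0; 0.12 -0.02 0.3 0 0 0 0; 0.11 -0.02 0.3 0 0 0 0; 0.11 -0.02 0.3 0 0 0 0; 0.11 -0.02 0.3 0 0 0 0; 0.1 -0.02 0.3 0 0 0 0; 0.1 -0.02 0.3 0 0 0 0; 0.1 -0.02 0.3 0 0 0 0; 0.1 -0.02 0.3 0 0 0 0; 0.09 -0.02 0.3 0 0 0 0; 0.09 -0.02 0.3 0 0 0 0; 0.09 -0.02 0.3 0 0 0 0; 0.08 -0.02 0.3 0 0 0 0; 0.08 -0.02 0.3 0 0 0 0; 0.08 -0.01 0.3 0 0 0 0; 0.07 -0.01 0.3 0 0 0 0; 0.07 -0.01 0.3 0 0 0 0; 0.07 -0.01 0.3 0 0 0 0; 0.06 -0.01 0.3 0 0 0 0; 0.06 -0.01 0.3 0 0 0 0")

```text
time_s: 11.9
eef_pos: [0.5476, 0.1114, 0.2395]
eef_rot: [-0.0, 0.829, 0.559, -0.0]
wrist_force: [0.2, 2.6, 3.6]
opening: 0.008
```

Run:
```python
from h import *
c=snap('wrist','w6.png'); print(ctrl.get_obs()['eef_pos'],ctrl.get_obs()['wrist_force'])
s=snap('side','s6.png'); cv2.imwrite('pics/s6z.png',cv2.resize(s['color'][130:280,190:370],None,fx=4,fy=4,interpolation=cv2.INTER_CUBIC))
```

```text
[0.5474234  0.11139471 0.23893027] [0.28048879 0.51668872 3.12871463]
```

View pics/s6z.png

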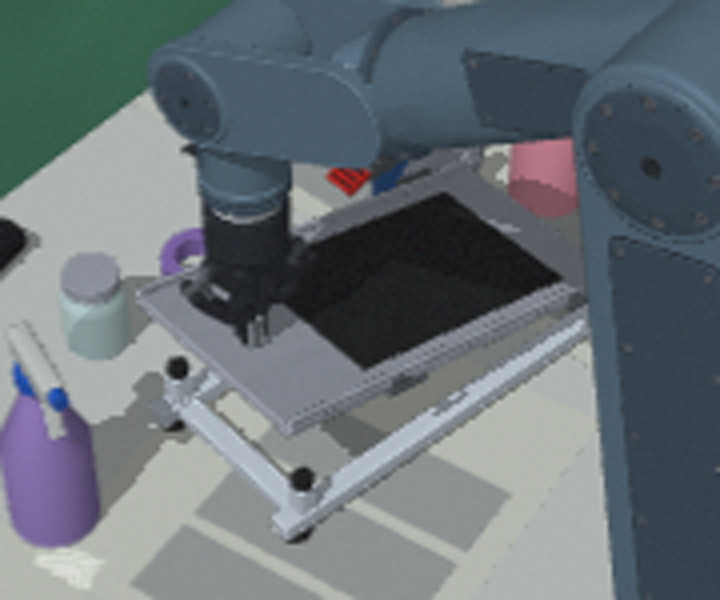

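View pics/w6.png

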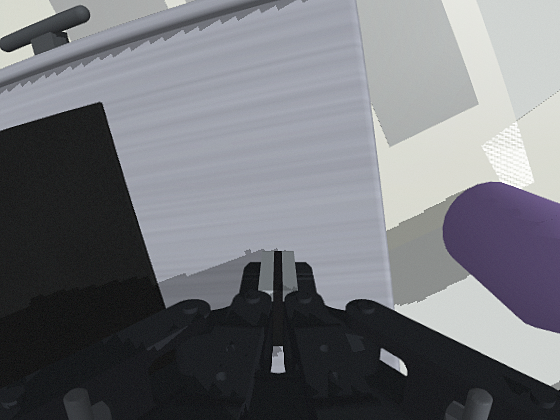

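>>> move_arm(rows="0.06 -0.01 0.3 0 0 0 0; 0.06 -0.01 0.3 0 0 0 0; 0.06 -0.01 0.3 0 0 0 0; 0.05 -0.01 0.3 0 0 0 0; 0.05 -0.01 0.3 0 0 0 0; 0.05 -0.01 0.3 0 0 0 0; 0.05 -0.01 0.3 0 0 0 0; 0.04 -0.01 0.3 0 0 0 0; 0.04 -0.01 0.3 0 0 0 0; 0.04 -0.01 0.3 0 0 0 0; 0.04 -0.01 0.3 0 0 0 0; 0.03 -0.01 0.3 0 0 0 0; 0.03 -0.01 0.3 0 0 0 0; 0.03 0 0.3 0 0 0 0; 0.02 0 0.3 0 0 0 0; 0.02 0 0.3 0 0 0 0; 0.02 0 0.2 0 0 0 0; 0.02 0 0.2 0 0 0 0")

```text
time_s: 13.8
eef_pos: [0.5491, 0.1184, 0.1876]
eef_rot: [-0.0, 0.829, 0.559, -0.0]
wrist_force: [1.0, 1.6, 4.3]
opening: -0.002
```

>>> move_arm(rows="0.01 0 0.2 0 0 0 0; 0.01 0 0.2 0 0 0 0; 0.01 0 0.2 0 0 0 0; 0.01 0 0.2 0 0 0 0; 0 0 0.2 0 0 0 0; 0 0 0.2 0 0 0 0; 0 0 0.1 0 0 0 0; 0 0 0.1 0 0 0 0")

```text
time_s: 14.6
eef_pos: [0.5492, 0.1188, 0.1737]
eef_rot: [-0.0, 0.829, 0.559, -0.0]
wrist_force: [1.1, 3.3, 4.6]
opening: -0.001
```

>>> move_arm(rows="0 0 0.1 0 0 0 0; 0 0 0.1 0 0 0 0; 0 0 0.1 0 0 0 0; 0 0 0.1 0 0 0 0; 0 0 0.1 0 0 0 0; 0 0 0.1 0 0 0 0; 0 0 0.1 0 0 0 0; 0 0 0.1 0 0 0 0; 0 0 0.1 0 0 0 0")

```text
time_s: 15.5
eef_pos: [0.5493, 0.1188, 0.1647]
eef_rot: [-0.0, 0.829, 0.559, 0.0]
wrist_force: [0.5, 3.5, 4.7]
opening: -0.004
```

>>> move_arm(rows="0 0 0.1 0 0 0 0; 0 0 0.1 0 0 0 0; 0 0 0.1 0 0 0 0")

```text
time_s: 15.8
eef_pos: [0.5493, 0.1188, 0.1617]
eef_rot: [0.0, 0.829, 0.559, 0.0]
wrist_force: [-0.4, 2.5, 4.4]
opening: -0.002
```

>>> move_arm(rows="0 0 0.1 0 0 0 0; 0 0 0 0 0 0 0")

```text
time_s: 16.0
eef_pos: [0.5492, 0.1186, 0.1606]
eef_rot: [0.0, 0.829, 0.559, -0.0]
wrist_force: [0.3, 1.0, 2.6]
opening: -0.003
```

>>> move_arm(rows="0 0 0.1 0 0 0 0; 0 0 0.05 0 0 0 0")

```text
time_s: 16.2
eef_pos: [0.5493, 0.1186, 0.16]
eef_rot: [0.0, 0.829, 0.559, -0.0]
wrist_force: [-3.2, 2.5, 11.3]
opening: -0.004
```

>>> move_arm(rows="0 0 0.05 0 0 0 0; 0 0 0.05 0 0 0 0")

```text
time_s: 16.4
eef_pos: [0.5493, 0.1187, 0.1596]
eef_rot: [0.0, 0.829, 0.559, -0.0]
wrist_force: [-4.7, 1.8, 16.0]
opening: -0.003
```

>>> move_arm(rows="0 0 0 0 0 0 0; 0 0 0 0 0 0 0; 0 0 -0.1 0 0 0 0; 0 0 -0.2 0 0 0 0; 0 0 -0.5 0 0 0 0; 0 0 -2 0 0 0 0; 0 0 -4 0 0 0 0; 0 0 -4 0 0 0 0; 0 0 -4 0 0 0 0; 0 0 -4 0 0 0 0; 0 0 -3 0 0 0 0; 0 0 0 0 0 0 0; 0 0 0 0 0 0 0")

```text
time_s: 17.7
eef_pos: [0.5492, 0.1185, 0.3764]
eef_rot: [0.0, 0.829, 0.559, 0.0]
wrist_force: [0.2, -0.4, -0.8]
opening: -0.002
```

Run:
```python
from h import *
w=snap('wrist','w7.png'); print(ctrl.get_obs()['eef_pos'],ctrl.get_obs()['wrist_force'])
s=snap('side','s7.png'); cv2.imwrite('pics/s7z.png',cv2.resize(s['color'][130:280,190:370],None,fx=4,fy=4,interpolation=cv2.INTER_CUBIC))
t=snap('top','t7.png')
from fit import world,deck
p=[0.51065535,-0.06899601,-0.19522365]
for nm,c in(('s',s),('w',w)):
  im=c['color'].copy()
  for tt,col in((0,(0,255,0)),(.04,(0,0,255))):
    q=world(p,[deck(tt,x,y,h) for x,y,h in((.11,.43,.0),(-.11,.43,.0),(.0835,.32,.003),(-.0835,.32,.003))])
    uv=proj(c,q); print(nm,tt,uv.round(1).tolist())
    for u in uv: cv2.circle(im,tuple(int(v) for v in u.round()),1,col,-1)
  cv2.imwrite(f'pics/{nm}7o.png',cv2.resize(im[130:280,190:370],None,fx=4,fy=4,interpolation=cv2.INTER_CUBIC) if nm=='s' else im)
  im=c['color'].astype(int); m=(im[...,2]>110)&(im[...,1]<60)&(im[...,0]<60)
  print('red',[(cv2.boundingRect(k)) for k in cv2.findContours(m.astype(np.uint8),0,2)[0] if cv2.contourArea(k)>20], [proj(c,[.644,-.164,z]).tolist() for z in(.123,.148)])
```

```text
[0.5487307  0.11855418 0.37506252] [-0.02432269 -0.35827684 -0.62548485]
s 0 [[223.3, 220.4], [260.6, 254.5], [250.1, 210.1], [278.7, 234.5]]
s 0.04 [[223.2, 217.2], [260.7, 251.3], [250.2, 207.6], [279.0, 232.1]]
red [(272, 169, 10, 10), (447, 137, 31, 21)] [[[277.14993096767904, 173.25632340456377]], [[277.19722288535564, 168.62432830375047]]]
w 0 [[340.0, 263.8], [306.5, 53.1], [236.6, 260.6], [199.1, 104.1]]
w 0.04 [[341.7, 271.0], [306.8, 50.7], [234.3, 265.9], [195.1, 104.3]]
red [(60, 333, 32, 24)] [[[77.11131723532972, 353.1195418342603]], [[65.51852662711372, 368.08937991604114]]]
```

View pics/s7o.png

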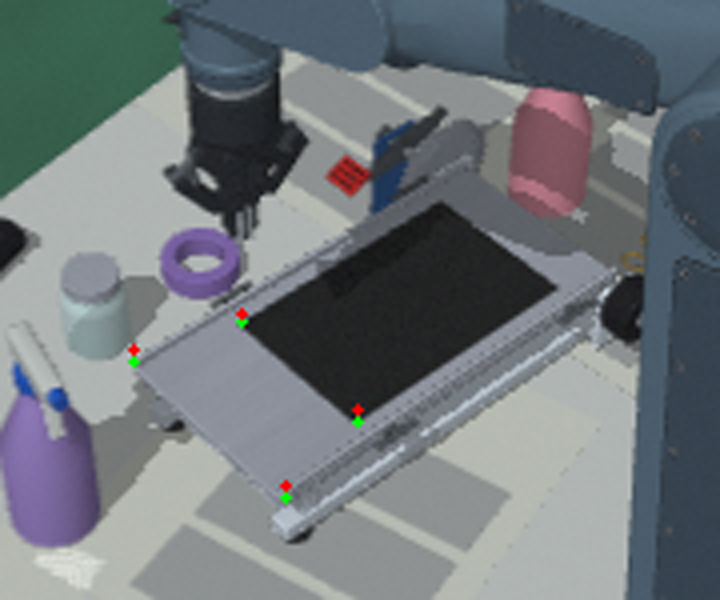

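View pics/w7o.png

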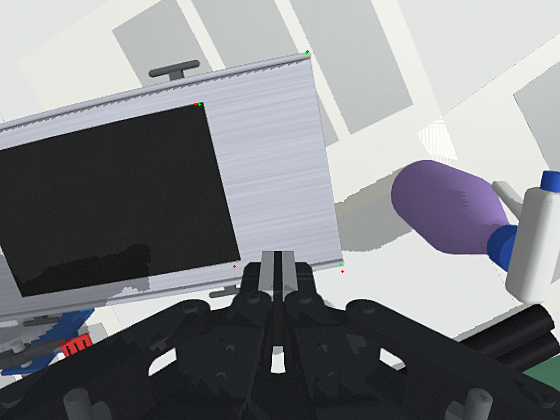

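View pics/s7z.png

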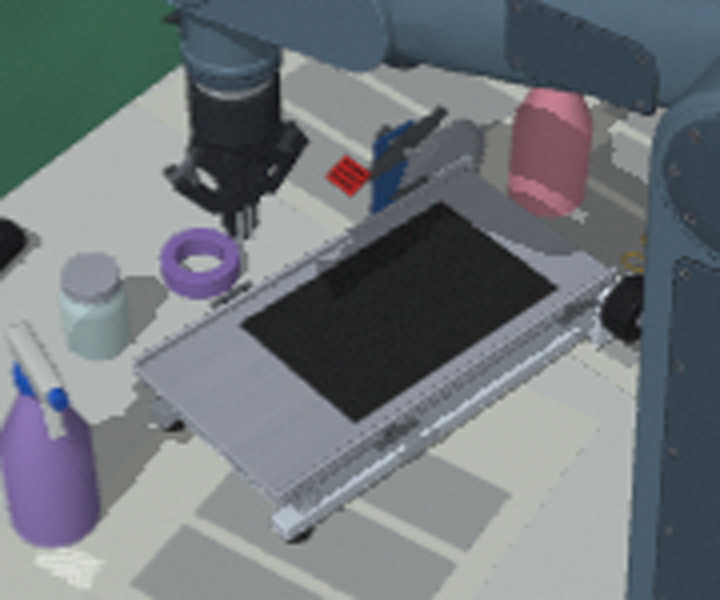

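View pics/t7.png

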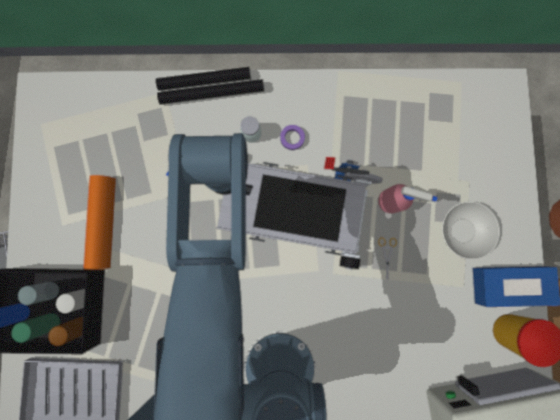

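```bash
python3 -c "
from bench import ctrl
print(ctrl.hand_in())"
```

```text
the job is handed in; nothing more can be done
None
```

The board is lying flat and the pawl is clear of the wheel. I handed the job in at about 18 s with the gripper well above the board and touching nothing.

- **Pawl:** I pressed the red tab with the closed fingertips, about 9 N at the end of travel. Afterwards the wrist picture showed the tab at about 123 mm, where the pawl is fully swung clear. The side picture at the end agreed.
- **Board:** I then pushed the bare steel near the raised end down along its arc at about 3 cm/s, slowing to 1 cm/s near the end. The force stayed at 3–5 N until it rose to about 16 N on the rubber rests, and then I released it.
- **Final checks:** The deck and mat corners lie on the computed flat position in both the side and wrist pictures, clearly apart from a 0.04 rad tilt. In the last pictures the loose items look to be where they stood. I compared them by eye and did not measure them, and the arm hid part of the purple bottle in the top view.

No check failed. The pad and corner fits differed by up to about 2 pixels, or 2–3 mm.

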